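Fit the scrubbing head to the spin scrubber and hold it home

TASK

Get the cordless spin scrubber ready for the bath: first turn the black release knob on its neck clockwise until it clicks past its detent and stays at open, then take the round black silicone scrubbing head from the rack and lower its stem into the scrubber's upturned spindle, turning the head until the splines mesh. Slide it fully home and keep pressing it there against the ejector spring: finish with the gripper still holding the head down, so that I can turn the knob back and lock it. Leave the two other heads in the rack and everything else on the shelf where it is.

Things in the scene. Friction and masses are not known exactly. Their poses are not given: they have to be found in the camera images.
- scrubber: White cordless spin scrubber lying in a grey charging dock (350 x 110 mm), fixed. x runs along the tool from the round gear head (72 mm across, yellow band, top 107 mm high) to the battery end, z up. Origin on the shelf: the spindle's axis is at x = -75 mm, the release knob's at x = +35 mm. The neck under the knob is 88 mm high and 62 mm wide.
- spindle_mouth (a point): Centre of the mouth of the steel drive spindle facing up from the gear head, 115 mm above the shelf; z up along the bore. Sleeve 33 mm across outside, bore 18 mm, with six straight slots 6.5 mm wide (27 mm across their bottoms, at 0, 60, 120.. degrees from this point's x) running 20 mm down; a yellow dot on the rim marks x. The geared motor holds it against 0.6 N m.
- spindle (a joint): Angle of the drive spindle in the gear head, rad, counter-clockwise from above; 0 when slots lie along the tool's x.
- release_knob (a joint): Angle of the release knob, rad: 0 shut, grows clockwise seen from above to its stop at 1.22 (70 degrees), open. A spring ball holds it at either end with about 0.15 N m; the hump is at 0.61, past it the knob snaps over by itself. While it is shut a bolt crosses the bore 23 mm under the mouth and the stem stops 13 mm short.
- knob_grip (a point): Point on the vertical axis of the black release knob at the height to grip, 116 mm above the shelf. The grip is a bar 46 mm long (along this point's x), 13 mm thick (along y), from 94 to 124 mm above the shelf, on a disc 48 mm across; a white line is on the bar's end that points to -x. The point turns with the knob.
- rack: Grey block 290 x 84 x 45 mm high, on a 310 x 104 x 6 mm foot, fixed; origin under its centre, x along its length. Three round holes 29 mm across, 41 mm deep, 95 mm apart along x, each holding a head stem down; any head may be in any hole.
- pad_head_grip (a point): The head to fit: round black silicone pad 56 mm across, 28 mm tall, small studs on top, on a yellow hub; about 90 g. Point on its axis half-way up the black rim (the place to grip, 14 mm below to 14 mm above it) and 26 mm above the hub's underside; z up, x towards the white mark on the pad's top, which lies over one spline. Home, it is 26 mm above the spindle's mouth.
- pad_head_tip (a point): Lower end of that head's steel stem, 36 mm below the hub's underside. Core 16 mm across; lower 18 mm plain with a tapered tip; upper 18 mm with six straight splines, 24 mm over their tips, each 4.5 mm wide, at 0, 60, 120.. degrees from x. With the splines resting unmeshed on the sleeve the head stands 18 mm above home.
- ejector (a joint): Spring ejector in the gear head, m, grows as it is pushed down. Its plate rests 28 mm under the spindle's mouth: it takes 5 N to start and 10 N with the head home (0.008), and so lifts an unpressed head 8 mm.
- dome_head_grip (a point): Head with a blue dome brush 50 mm across on a white hub, in the rack: leave it. Point on its axis 26 mm above the underside of the hub.
- corner_head_grip (a point): Head with an orange pointed corner brush 46 mm across, 54 mm tall, on a white hub, in the rack: leave it. Point on its axis 26 mm above the underside of the hub.
- scraper_mid (a point): Yellow plastic scraper, 192 x 94 x 16 mm, lying flat; its middle. Leave it.
- pole_joint_mid (a point): Aluminium extension pole joint, tube 170 mm long, 46 mm tall with its black clip, lying; its middle. Leave it.
- cleaner_mid (a point): White bottle with a blue cap, 68 mm across, 190 mm tall, standing; half-way up. Leave it.
- wax_tin_mid (a point): Tin with a red band, 84 mm across, 45 mm tall; half-way up. Leave it.
- s_hook_mid (a point): Steel S hook of 6 mm wire, about 95 mm long, lying flat; its middle. Leave it.
Mind the look-alikes: they are no part of the job. Of the things that look like the part that bears pad_head_grip, the smallest one is meant.

How it is judged:
By the outcome, as a careful person would: the job done as asked, in the order asked, and still so for the second after the job is handed in, while the arm keeps its last pose, push and grip.
It also fails if it takes over 64 s, if anything falls off the work surface, if the arm or the gripper's body presses on something with over 40 N, if the wrist force passes 120 N, or if a joint passes its speed limit or range.

ROBOT

A 6-joint arm with a two-finger parallel gripper is mounted at the origin on the work surface. World frame = base frame: x ahead of the robot, y to its left, z up, the work surface at z = 0. Lengths are in mm, angles in rad, forces in N, time in s.
With the tool pointing down it reaches from about 325 to 875 mm from the base axis. Payload 4.4 kg.
Tool frame: the origin (TCP) lies on the centre line of the jaws, within the pads' length; the fingertips stand ahead of it and the grasp point (between the pads) lies 6 mm ahead of it (ctrl.tcp_to_tips is the z of the fingertips in the tool frame, in mm); z points along the fingers, y is the line along which they close (so a half turn about z gives the same grasp; the last joint's range is limited). The gripper opens to 85 mm and grips with 20 to 120 N. Pads are 22 mm wide; open, the fingers measure 114 mm over their backs; the gripper's body (76 mm by 85 mm) begins 54 mm behind the grasp point. The pads swing forward as they close: fully open they stand 13 mm farther back than shut.
Start: joints at [-1.262, 0.207, 1.542, -0, 1.393, -0.15], TCP at [254.64, -515.544, 256.282] pointing down, gripper open.
Joint ranges: [-2.73, 2.73], [-0.86, 2.22], [0.23, 2.46], [-1.11, 4.25], [0.08, 2.63], [-2.82, 2.82]. Speed limits (rad/s): [2.79, 2.79, 3.14, 3.14, 3.14, 3.14].

INTERFACE

Orientations are given as a 3x3 rotation matrix whose columns are the frame's x, y, z axes.
In Python, from plant import ctrl, sensors, optics gives the robot as it stands. Calls block until the motion is done:
- ctrl.move_ptp(position, orientation): joint-space move of the TCP to a pose.
- ctrl.move_l(position, rot=None, vel=150, threshold=None): straight line of the TCP; rot=None keeps the orientation; vel is the mean speed in mm/s. With threshold (N) it stops when the force on the tool has changed by that much, and returns True; else False.
- ctrl.set_joints(angles): joint-space move.
- ctrl.gripper_to(opening, force=None): finger opening in mm; force is the grip in N (None keeps the last); returns when the fingers have stopped.
- ctrl.hold(seconds).
- ctrl.solve_ik(position, orientation): joint angles nearest the present ones, or None.
- sensors.read_state(): the state.
- optics.grab_frame(name): name is "scene" or "top" or "wrist"; returns (picture, depth): 400x640x3 uint8, red, green, blue; 400x640 float32, mm along the optical axis (not along the pixel's ray), 0 where there is no reading.
- optics.camera_params(name): a dict with "mtx" (3x3 intrinsics, pixels), "R" (3x3) and "t" (3): a world point X has camera coordinates R X + t; the wrist camera has in their place "T_tool_cam" (4x4, takes a point from camera to tool coordinates, whose origin is the TCP and whose axes are the flange's). Camera axes: x right, y down, z forward; pixel columns grow to the right and rows downward; lengths in mm; the calibration is good to about 2 mm. A picture is of the moment at which its call begins: read the wrist's pose just before it. camera_params takes no time and is no camera call.
A pose or a line that the arm cannot do raises ctrl.MotionError and nothing moves.
- ctrl.finish_job(): hands the job in; it is judged then, once.
The state is a dict: "t": time; "q": joint angles; "qvel": joint speeds; "tau": joint torques, N m; "eef_pos": TCP position; "eef_rot": TCP orientation; "force": force on the tool from outside, world axes, zero at the start; "wrist_torque": the same for the moment, N m; "grip_width": finger opening in mm; "grasp_force": force on a finger pad.
Only numpy, scipy, OpenCV 4.12 (cv2) and the standard library are available. Lean on these libraries where they do the work, as an engineer would, in place of code of your own. Each camera call takes 0.05 s, during which the arm holds its last target. There are 200 camera calls.

## Working session

There is one attempt and no reset: what is moved stays moved. The work goes in short steps, each a Python script; the robot and the scene stay as the last script left them, time stands still between calls to the robot, and variables do not carry over. Pictures are saved under pics/ and viewed, at most 10 in all, crops included, and the job is handed in when it is done.

```bash
ls; mkdir -p pics
python3 - <<'E'
from plant import ctrl,sensors,optics
import cv2,numpy as np
for n in("scene","top"):
    p,d=optics.grab_frame(n); cv2.imwrite(f"pics/{n}0.png",p[:,:,::-1]); np.savez(f"{n}0.npz",p=p,d=d)
    c=optics.camera_params(n); print(n,c)
print(optics.camera_params("wrist"),ctrl.tcp_to_tips,sensors.read_state())
E
```

```text
pics
scene {'mtx': array([[399.47230138,   0.        , 316.63024255],
       [  0.        , 399.47230138, 199.29570607],
       [  0.        ,   0.        ,   1.        ]]), 'R': array([[ 0.80948998,  0.58698349,  0.01327993],
       [ 0.40891941, -0.54740847, -0.73015675],
       [-0.42132042,  0.59648499, -0.68315061]]), 't': array([-371.14345466, -122.50075084, 1371.43525359])}
top {'mtx': array([[470.50532143,   0.        , 317.4013641 ],
       [  0.        , 470.50532143, 192.06853688],
       [  0.        ,   0.        ,   1.        ]]), 'R': array([[-0.02691802, -0.99960181, -0.0084641 ],
       [-0.99271829,  0.02772526, -0.11722505],
       [ 0.11741304,  0.005247  , -0.99306931]]), 't': array([  20.38585299,  460.75108799, 1461.45686228])}
{'mtx': array([[290.76884405,   0.        , 316.64717494],
       [  0.        , 290.76884405, 199.92644496],
       [  0.        ,   0.        ,   1.        ]]), 'T_tool_cam': array([[ 2.29880358e-03, -9.61358230e-01, -2.75290881e-01,
         7.02298589e+01],
       [ 9.99997327e-01,  2.27834530e-03,  3.94097432e-04,
         3.2473372
[... 301 characters left out ...]
1.50509999e-01]), 'qvel': array([-7.39779666e-05, -1.56645134e-03, -3.35445637e-03,  7.74438625e-04,
       -3.55480829e-04, -2.58602636e-04]), 'tau': array([-1.61615993e-03, -3.84097910e+01, -2.92548215e+01, -1.98309267e-04,
        4.90657054e-03,  5.71227179e-05]), 'eef_pos': array([ 254.42181355, -514.92849013,  255.22873883]), 'eef_rot': array([[ 8.96586785e-01,  4.42867574e-01, -6.70214676e-04],
       [ 4.42867995e-01, -8.96584645e-01,  1.97819598e-03],
       [ 2.75174666e-04, -2.07044100e-03, -9.99997819e-01]]), 'force': array([-0.15349283, -0.15380741, -0.5443999 ]), 'wrist_torque': array([-0.0127069 , -0.04299943, -0.00897242]), 'grasp_force': 0.0, 'grip_width': 85.23074978549589}
```

View pics/top0.png

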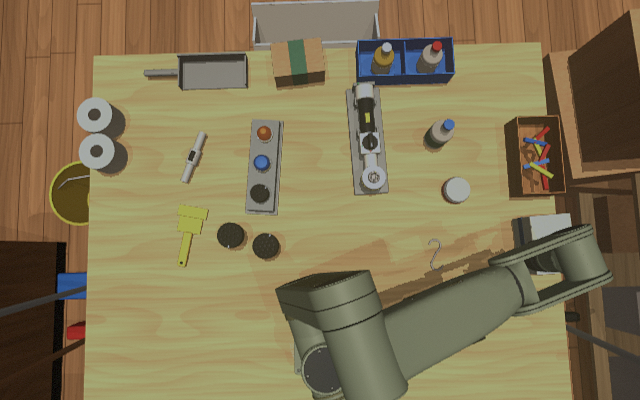

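View pics/scene0.png

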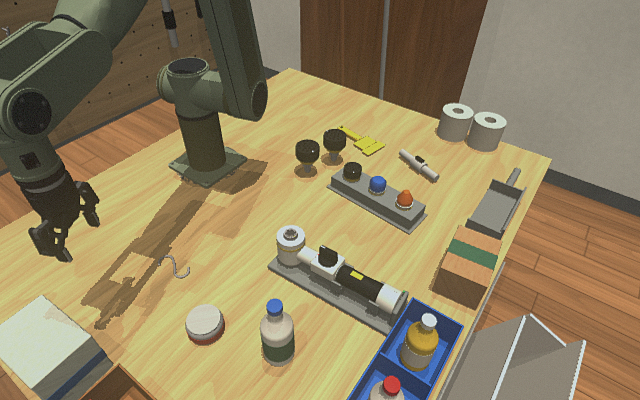

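The black pad head in the rack is at about (260,193) in the top view. The two free black heads at (231,235) and (266,246) are look-alikes. The scrubber's spindle is at (373,177) and its knob at (369,142).

```bash
cat > h.py <<'E'
from plant import ctrl,sensors,optics
import cv2,numpy as np
def cam(name):
    """returns K, R_wc, origin (world) and picture, depth"""
    s=sensors.read_state(); p,d=optics.grab_frame(name); return pose(name,s)+(p,d)
def pose(name,s=None):
    c=optics.camera_params(name); K=c["mtx"]
    if name=="wrist":
        T=c["T_tool_cam"]; R=s["eef_rot"]@T[:3,:3]; o=s["eef_rot"]@T[:3,3]+s["eef_pos"]
    else: R=c["R"].T; o=-R@c["t"]
    return K,R,o
def ray(K,R,o,uv,z):
    d=R@np.linalg.solve(K,[uv[0],uv[1],1]); return o+d*(z-o[2])/d[2]
def pts(K,R,o,d):
    v,u=np.indices(d.shape); c=np.stack([(u-K[0,2])/K[0,0]*d,(v-K[1,2])/K[1,1]*d,d],-1); return c@R.T+o
def proj(K,R,o,X):
    c=K@(R.T@(np.asarray(X,float)-o)); return c[:2]/c[2]
def down(a):  # tool z down, tool x at world angle a
    c,s=np.cos(a),np.sin(a); return np.array([[c,s,0],[s,-c,0],[0,0,-1.]])
E
python3 - <<'E'
from h import *
K,R,o=pose("top"); d=np.load("top0.npz")["d"]; P=pts(K,R,o,d)
for n,uv in dict(sp=(373,177),knob=(369,142),pad=(260,192),dome=(261,162),corner=(264,132),rackA=(268,123),rackB=(263,211),rtop=(262,148),dockA=(352,92),dockB=(388,190)).items(): print(n,P[uv[1]-1:uv[1]+2,uv[0]-1:uv[0]+2].reshape(-1,3).mean(0).round(0))
print(ray(K,R,o,(373,177),115),ray(K,R,o,(369,142),124),ray(K,R,o,(260,192),90))
print(P[181,355],P[181,355])
E
```

```text
sp [ 495. -162.   92.]
knob [ 598. -152.  116.]
pad [459. 182.  86.]
dome [551. 177.  89.]
corner [643. 166.  97.]
rackA [684. 159.  46.]
rackB [406. 181.  24.]
rtop [604. 179.  45.]
dockA [ 788. -114.   19.]
dockB [ 463. -218.   13.]
[ 491.38631339 -159.79912568  115.        ] [ 596.14631077 -151.1284885   124.        ] [458.77951599 181.4277371   90.        ]
[ 493.90025005 -112.78892459   21.70135333] [ 493.90025005 -112.78892459   21.70135333]
```

Run:
```python
from h import *
for n,p in dict(knob=(596,-151,122),sp=(492,-160,150),pad=(459,181,90)).items():
    for a in np.arange(-6,7)*np.pi/6:
        q=ctrl.solve_ik(p,down(a+.08)); print(n,round(a+.08,2),None if q is None else np.round(q,2))
ctrl.move_ptp([560,-156,275],down(0.08))
K,R,o,p,d=cam("wrist"); np.savez("w1.npz",p=p,d=d,R=R,o=o); cv2.imwrite("pics/w1.png",p[:,:,::-1])
s=sensors.read_state();print(s["t"],s["eef_pos"],s["q"])
```

```text
knob -3.06 [-0.39  0.42  1.55 -0.    1.16 -2.04]
knob -2.54 [-0.39  0.42  1.55 -0.    1.16 -2.56]
knob -2.01 None
knob -1.49 [-0.39  0.42  1.55 -0.    1.16  2.67]
knob -0.97 [-0.39  0.42  1.55 -0.    1.16  2.15]
knob -0.44 [-0.39  0.42  1.55 -0.    1.16  1.63]
knob 0.08 [-0.39  0.42  1.55 -0.    1.16  1.1 ]
knob 0.6 [-0.39  0.42  1.55 -0.    1.16  0.58]
knob 1.13 [-0.39  0.42  1.55 -0.    1.16  0.05]
knob 1.65 [-0.39  0.42  1.55 -0.    1.16 -0.47]
knob 2.17 [-0.39  0.42  1.55 -0.    1.16 -0.99]
knob 2.7 [-0.39  0.42  1.55 -0.    1.16 -1.52]
knob 3.22 [-0.39  0.42  1.55 -0.    1.16 -2.04]
sp -3.06 [-0.48  0.2   1.78 -0.    1.16 -2.13]
sp -2.54 [-0.48  0.2   1.78 -0.    1.16 -2.66]
sp -2.01 None
sp -1.49 [-0.48  0.2   1.78 -0.    1.16  2.58]
sp -0.97 [-0.48  0.2   1.78 -0.    1.16  2.06]
sp -0.44 [-0.48  0.2   1.78 -0.    1.16  1.53]
sp 0.08 [-0.48  0.2   1.78 -0.    1.16  1.01]
sp 0.6 [-0.48  0.2   1.78 -0.    1.16  0.49]
sp 1.13 [-0.48  0.2   1.78 -0.    1.16 -0.04]
sp 1.65 [-0.48  0.2   1.78 -0.    1.16 -0.56]
sp 2.17 [-0.48  0.2   1.78 -0.    1.16 -1.09]
sp 2.7 [-0.48  0.2   1.78 -0.    1.16 -1.61]
sp 3.22 [-0.48  0.2   1.78 -0.    1.16 -2.13]
pad -3.06 [ 0.2   0.25  1.88 -0.    1.02 -1.45]
pad -2.54 [ 0.2   0.25  1.88 -0.    1.02 -1.97]
pad -2.01 [ 0.2   0.25  1.88 -0.    1.02 -2.5 ]
pad -1.49 None
pad -0.97 [ 0.2   0.25  1.88 -0.    1.02  2.74]
pad -0.44 [ 0.2   0.25  1.88 -0.    1.02  2.21]
pad 0.08 [ 0.2   0.25  1.88 -0.    1.02  1.69]
pad 0.6 [ 0.2   0.25  1.88 -0.    1.02  1.17]
pad 1.13 [ 0.2   0.25  1.88 -0.    1.02  0.64]
pad 1.65 [ 0.2   0.25  1.88 -0.    1.02  0.12]
pad 2.17 [ 0.2   0.25  1.88 -0.    1.02 -0.4 ]
pad 2.7 [ 0.2   0.25  1.88 -0.    1.02 -0.93]
pad 3.22 [ 0.2   0.25  1.88 -0.    1.02 -1.45]
1.875 [ 559.68115424 -157.0213119   274.92828799] [-4.22187071e-01  2.06014490e-01  1.50323571e+00 -3.50692399e-04
  1.43243971e+00  1.07007789e+00]
```

View pics/w1.png

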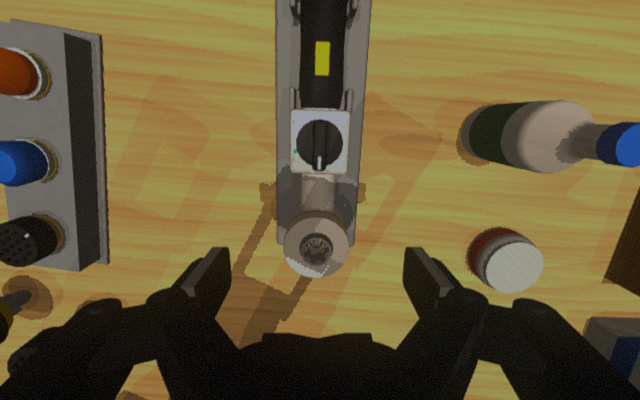

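The knob is at (320,146) with its white line pointing toward the spindle, so it is shut. The spindle mouth is at (316,249) with the slots visible. Next I'll refine these numbers.

Run:
```python
from h import *
w=np.load("w1.npz"); K=pose("top")[0]; K=optics.camera_params("wrist")["mtx"]; R,o,p,d=w["R"],w["o"],w["p"],w["d"]
P=pts(K,R,o,d); g=cv2.cvtColor(p,cv2.COLOR_RGB2GRAY)
m=((g<75)).astype(np.uint8); m[:112]=0;m[175:]=0;m[:,:292]=0;m[:,348:]=0
c=max(cv2.findContours(m,0,2)[0],key=cv2.contourArea); h=cv2.convexHull(c)
e=cv2.fitEllipse(h); print("knob ell",e)
for z in(94,124): print(z,ray(K,R,o,e[0],z))
print("depth knob",P[128:166:4,320,:].round(1)); 
# bar: points high
zz=P[...,2]; mb=((zz>114)&(zz<130)).astype(np.uint8); mb[:100]=0;mb[180:]=0;mb[:,:280]=0;mb[:,360:]=0
q=P[mb>0][:,:2]; r=cv2.minAreaRect(q.astype(np.float32)); print("bar",len(q),r,q.mean(0))
# sleeve
ms=((zz>108)&(zz<125)).astype(np.uint8); ms[:215]=0; ms[290:]=0; ms[:,:270]=0;ms[:,360:]=0
q=P[ms>0][:,:2]; print("sleeve",len(q),cv2.minEnclosingCircle(q.astype(np.float32)),q.mean(0))
cr=np.hstack([cv2.resize(p[105:180,285:355],None,fx=5,fy=5,interpolation=2),cv2.resize(p[212:287,280:350],None,fx=5,fy=5,interpolation=2)])
cv2.imwrite("pics/c1.png",cr[:,:,::-1])
```

```text
knob ell ((318.8739929199219, 144.23997497558594), (45.286720275878906, 50.402957916259766), 9.078055381774902)
94 [ 603.27254833 -155.88037491   94.        ]
124 [ 605.95184224 -155.42360844  124.        ]
depth knob [[ 620.3 -155.2  123.3]
 [ 616.8 -155.5  123.2]
 [ 613.2 -155.9  121.8]
 [ 609.7 -156.1  122.9]
 [ 606.2 -156.4  122.9]
 [ 602.6 -156.7  123.3]
 [ 598.9 -157.1  122.4]
 [ 595.5 -157.3  124.6]
 [ 591.8 -157.6  124.4]
 [ 587.9 -158.   123.1]]
bar 701 ((604.3582153320312, -155.89942932128906), (45.866844177246094, 12.997420310974121), 2.8995628356933594) [ 605.16671218 -155.79877989]
sleeve 454 ((489.6842041015625, -157.21429443359375), 30.350738525390625) [ 495.60889117 -161.42143742]
```

View pics/c1.png

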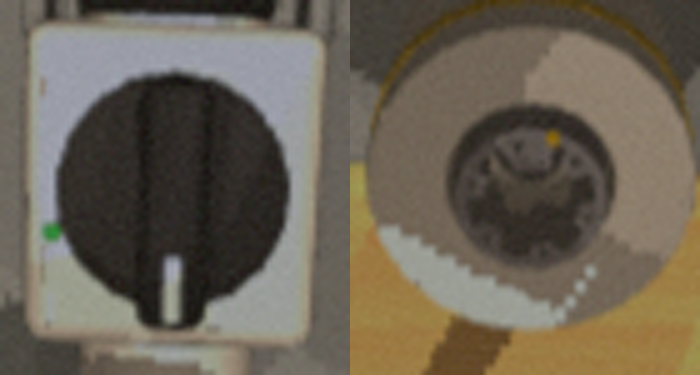

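Run:
```python
from h import *
a=0.051; k=np.array([604.2,-155.9,122.])
ctrl.gripper_to(50,40)
ctrl.move_ptp(k+[0,0,60],down(a))
print(ctrl.move_l(k,vel=80,threshold=15))
ctrl.gripper_to(5,40); s=sensors.read_state(); print(s["t"],s["eef_pos"],s["grip_width"],s["force"],s["grasp_force"])
for t in(.4,.8,1.18):
    ctrl.move_l(k,rot=down(a-t),vel=60); s=sensors.read_state(); print(t,s["t"],s["wrist_torque"],s["force"],s["q"][5])
ctrl.gripper_to(50); ctrl.move_l(k+[0,0,60],vel=150)
ctrl.move_ptp([585,-157,275],down(a))
K,R,o,p,d=cam("wrist"); np.savez("w2.npz",p=p,d=d,R=R,o=o)
P=pts(K,R,o,d);zz=P[...,2]; mb=((zz>114)&(zz<130)&(np.hypot(P[...,0]-604,P[...,1]+156)<35))
print("bar",cv2.minAreaRect(P[mb][:,:2].astype(np.float32)))
u,v=proj(K,R,o,[494.5,-161.5,115]).astype(int); print(u,v,sensors.read_state()["t"])
u2,v2=proj(K,R,o,[604,-156,115]).astype(int)
f=lambda u,v:cv2.resize(p[v-35:v+35,u-35:u+35],None,fx=5,fy=5,interpolation=2)
cv2.imwrite("pics/c2.png",np.hstack([f(u,v),f(u2,v2)])[:,:,::-1])
```

```text
False
4.125 [ 604.60091299 -155.90822409  122.75425507] 12.447747931492737 [-0.96276221  0.65392052  2.7509091 ] 41.2903368473053
0.4 4.675 [0.00632077 0.20527538 0.0161402 ] [-1.26126846 -0.14339881  4.63218117] 1.5269203424665783
0.8 5.225 [-0.07313769  0.34081212 -0.09095914] [-1.98235453 -1.31017506  5.82540324] 1.9279547087520594
1.18 5.7583 [-0.14029464  0.49668595 -0.14478977] [-2.11883384 -2.05470955  6.25924283] 2.3081848491338266
bar ((604.63671875, -155.93014526367188), (13.18870735168457, 45.614410400390625), 22.86604118347168)
316 273 7.9083
```

View pics/c2.png

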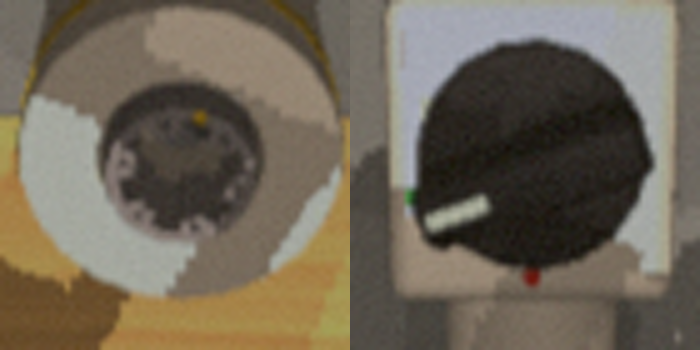

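The knob now reads 70.0°, so it is open and staying there. Next I'll take close-ups of the spindle and then the pad head.

Run:
```python
from h import *
out=[]
for n,c,z,h in(("sp",np.array([494.7,-161.5]),115,155),("pad",np.array([459,181.]),85,150)):
    a=0.051 if n=="sp" else -0.05
    x=np.array([np.cos(a),np.sin(a)])
    if n=="sp": ctrl.move_ptp([*(c-50*x),h+20],down(a)); ctrl.gripper_to(85)
    else: 
        ctrl.move_ptp([450,0,220],down(a)); ctrl.move_ptp([*(c-25*x),h+20],down(a))
    ctrl.hold(.2)
    K,R,o,p,d=cam("wrist"); np.savez(n+".npz",p=p,d=d,R=R,o=o)
    # orthographic view of the plane z: 6 px/mm, world x to the right, y up, centred on c
    S=6;N=400; g=np.array([[-33,-33],[33,-33],[33,33],[-33,33]],float)
    src=np.float32([proj(K,R,o,[*(c+q),z]) for q in g]); dst=np.float32([[N/2+S*q[0],N/2-S*q[1]] for q in g])
    out.append(cv2.warpPerspective(p,cv2.getPerspectiveTransform(src,dst),(N,N)))
    print(n,proj(K,R,o,[*c,z]),sensors.read_state()["t"])
cv2.imwrite("pics/c3.png",np.hstack(out)[:,:,::-1])
```

```text
sp [316.50822766 151.68359597] 9.325
pad [314.50190375 184.45266148] 11.075
```

View pics/c3.png

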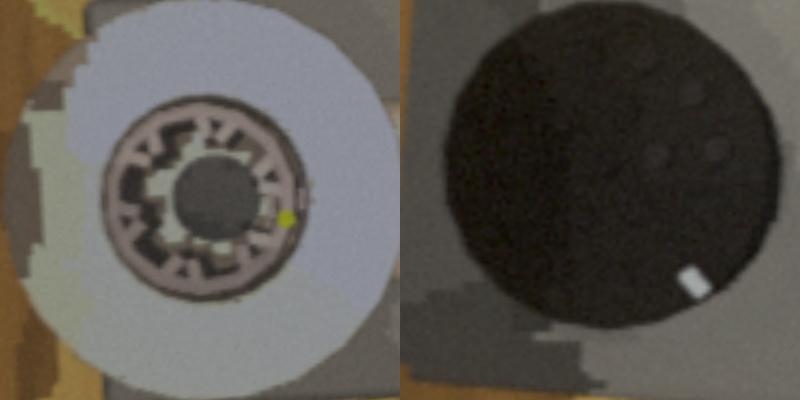

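Left: the sleeve ring is centred at about (204,198) with its yellow dot at (287,218). Right: the pad is centred at about (612,164) with its white mark at (695,282). I'll refine these numerically and then grasp.

```bash
cat >> h.py <<'E'
def ortho(p,K,R,o,c,z,S=8,W=40):
    g=np.array([[-W,-W],[W,-W],[W,W],[-W,W]],float)
    src=np.float32([proj(K,R,o,[*(c+q),z]) for q in g]); dst=np.float32([[S*(W+q[0]),S*(W-q[1])] for q in g])
    return cv2.warpPerspective(p,cv2.getPerspectiveTransform(src,dst),(2*S*W,2*S*W))
def w2(uv,c,S=8,W=40): return np.array(c)+[uv[0]/S-W,W-uv[1]/S]
def big(m): return max(cv2.findContours(m.astype(np.uint8),0,2)[0],key=cv2.contourArea)
def cen(m): M=cv2.moments(big(m)); return M["m10"]/M["m00"],M["m01"]/M["m00"]
E
python3 - <<'E'
from h import *
K=optics.camera_params("wrist")["mtx"]
for n,c,z in(("sp",(494.7,-161.5),115),("pad",(459,181.),85)):
    w=np.load(n+".npz"); im=ortho(w["p"],K,w["R"],w["o"],np.array(c),z).astype(int); r,g,b=im[...,0],im[...,1],im[...,2]
    v,u=np.indices(r.shape); 
    if n=="sp":
        rad=np.hypot(u-325,v-317)
        dot=cen((g-b>90)&(rad<160)); m=((b<150)&(rad<170)); m=cv2.morphologyEx(m.astype(np.uint8),3,np.ones((7,7)))
        m=(rad<165)&~((b>g+6)&(b>r+6))&~((r+g+b)>420)
    else:
        dot=cen((np.minimum(r,b)>120)&(np.hypot(u-336,v-272)<210)); m=(r<48)&(np.hypot(u-336,v-272)<250)
    h=cv2.convexHull(big(m)); (x,y),rr=cv2.minEnclosingCircle(h); e=cv2.fitEllipse(h)
    print(n,w2((x,y),c),rr/8,e[0] and w2(e[0],c),np.array(e[1])/16)
    q=w2(dot,c)-w2(e[0],c); print(" dot",w2(dot,c),np.hypot(*q),np.degrees(np.arctan2(q[1],q[0])))
E
```

```text
sp [ 495.16514511 -161.25242233] 18.985445022583008 [ 495.4207489  -161.62038803] [18.30367661 18.74652481]
 dot [ 509.01276506 -164.61195929] 13.917341761524064 -12.412756835956058
pad [461.12000275 186.77628326] 28.364315032958984 [460.65714264 186.57211685] [27.05084038 28.13311195]
 dot [474.66237579 167.34606481] 23.78629085314466 -53.928503299985785
```

Run:
```python
from h import *
a=-0.05; k=np.array([461,186.7,77.])
ctrl.move_ptp(k+[0,0,50],down(a)); print(ctrl.move_l(k,vel=80,threshold=15))
ctrl.gripper_to(40,70); s=sensors.read_state(); print(s["t"],s["eef_pos"],s["grip_width"],s["force"],s["grasp_force"])
ctrl.move_l(k+[0,0,100],vel=120); ctrl.move_ptp([495.3,-161.4,225],down(a)); ctrl.hold(.3)
K,R,o,p,d=cam("wrist"); np.savez("held.npz",p=p,d=d,R=R,o=o); s=sensors.read_state(); print(s["t"],s["eef_pos"],s["grip_width"],s["force"],s["wrist_torque"])
c=s["eef_pos"][:2]; z=s["eef_pos"][2]-6+14
cv2.imwrite("pics/c4.png",np.hstack([ortho(p,K,R,o,c,z,6,33),cv2.resize(p[150:350,220:420],(396,396))])[:,:,::-1])
```

```text
False
12.5583 [462.05671486 186.96049585  78.15107418] 53.987406525763454 [-0.29290504  1.22761235  4.74584134] 73.79205887555145
15.2167 [ 495.43198018 -160.68333837  224.93673018] 54.098044650554726 [ 0.05000706  0.58413405 -0.70400092] [-0.03267159  0.01625761 -0.00050909]
```

View pics/c4.png

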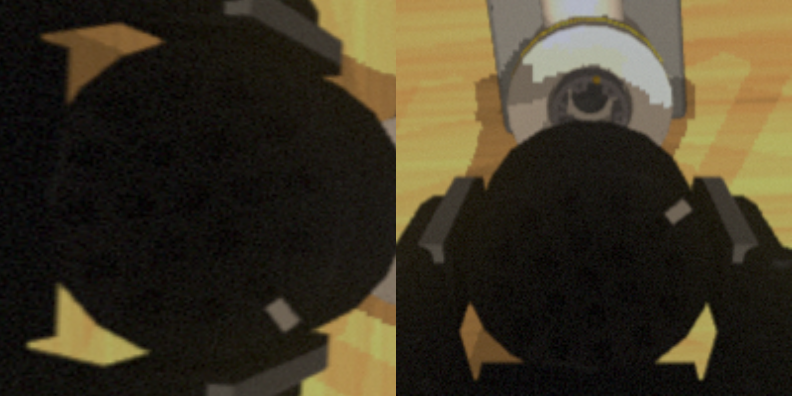

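The head is held square, with its mark in the expected place. The mark angle is −54.7° and the slots are at about −13°, so I'll turn it −18.3° and lower it with force checks.

```bash
cat >> h.py <<'E'
def st(m=""):
    s=sensors.read_state(); print(m,round(s["t"],2),s["eef_pos"].round(2),s["force"].round(1),s["wrist_torque"].round(2),round(s["grip_width"],1)); return s
E
python3 - <<'E'
from h import *
a=-0.05-np.radians(18.3); t=np.array([495.3,-161.4])
ctrl.gripper_to(40,90)
ctrl.move_ptp([*t,192],down(a)); ctrl.hold(.3); s=st("above")
cmd=2*t-s["eef_pos"][:2]
for z,v in((176,30),(168,30),(160,20)):
    hit=ctrl.move_l([*cmd,z],vel=v,threshold=8); s=st(f"{z} {hit}")
    if hit: break
E
```

```text
above 16.14 [ 495.87 -161.69  192.95] [ 0.4 -0.7 -0.8] [-0.02 -0.02  0.04] 53.9
176 False 16.82 [ 494.64 -161.06  175.86] [-0.7  0.2 -0.4] [ 0.03  0.01 -0.05] 54.0
168 False 17.24 [ 494.56 -161.05  167.69] [-1.2  0.  -0.2] [ 0.02 -0.   -0.01] 53.9
160 False 17.79 [ 495.19 -161.52  160.05] [ 2.3 -2.  -1.5] [-0.43 -0.46 -0.01] 54.1
```

The stem went in and the splines passed the rim (TCP z 160, below 166), so they have meshed. Now I'll press it home.

Run:
```python
from h import *
cmd=[494.9,-161.3]
s=st()
hit=ctrl.move_l([*cmd,151],vel=25,threshold=25); s=st(f"151 {hit}")
hit=ctrl.move_l([*cmd,143],vel=12,threshold=22); s=st(f"143 {hit}")
ctrl.hold(.5); st("held")
```

```text
17.79 [ 495.19 -161.52  160.05] [ 2.3 -2.  -1.5] [-0.43 -0.46 -0.01] 54.1
151 False 18.3 [ 495.54 -161.59  152.  ] [ 0.8 -0.6  6.4] [-0.11 -0.07 -0.05] 54.0
143 True 18.86 [ 495.96 -161.75  148.88] [-2.7  0.5  7.9] [0.15 0.47 0.02] 53.7
held 19.36 [ 495.93 -161.74  149.07] [-1.8 -0.1  8.9] [ 0.21  0.41 -0.01] 53.7
```

Run:
```python
from h import *
for z in (148,147,146,145,144,143):
    hit=ctrl.move_l([495,-161.4,z],vel=10); ctrl.hold(.3); s=st(z)
    if s["force"][2]>24: break
ctrl.hold(.5); st()
```

```text
148 19.96 [ 495.53 -161.53  149.26] [-0.  -0.5  7.3] [-0.06  0.05 -0.  ] 53.8
147 20.51 [ 495.57 -161.55  148.41] [-0.9 -0.8  7.8] [-0.01  0.08 -0.03] 53.7
146 21.06 [ 495.64 -161.57  148.24] [-1.7  0.8 13. ] [0.15 0.39 0.02] 53.8
145 21.61 [ 495.7  -161.61  148.19] [-3.6  2.8 17.1] [ 0.32  0.77 -0.01] 54.2
144 22.16 [ 495.74 -161.63  148.12] [-6.2  2.5 23.2] [0.56 1.23 0.02] 53.9
143 22.71 [ 495.81 -161.65  148.07] [-8.3  3.4 27.5] [ 0.62  1.5  -0.07] 53.8
 23.21 [ 495.8  -161.63  148.06] [-9.   4.4 27.4] [ 0.67  1.49 -0.05] 53.9
```

It reached a hard stop at TCP z 148.1, against a predicted home of 148.15. It's pressing with 27 N, well above the 10 N spring. One last look before handing in.

Run:
```python
from h import *
K,R,o,p,d=cam("wrist"); P=pts(K,R,o,d); q=P[(np.hypot(P[...,0]-495.7,P[...,1]+161.5)<20)&(P[...,2]>135)&(P[...,2]<175)]
print("pad top",np.median(q[:,2]),len(q))
mb=((P[...,2]>114)&(P[...,2]<130)&(np.hypot(P[...,0]-604,P[...,1]+156)<30)); print("bar",cv2.minAreaRect(P[mb][:,:2].astype(np.float32)))
t=optics.grab_frame("scene")[0]
cv2.imwrite("pics/f.png",np.vstack([cv2.resize(p,(480,300)),cv2.resize(t,(480,300))])[:,:,::-1]); st()
```

```text
pad top 154.34202693786452 6095
bar ((604.3907470703125, -155.99075317382812), (14.167755126953125, 45.88249969482422), 22.4685001373291)
 23.31 [ 495.82 -161.65  148.06] [-8.5  3.7 28.5] [ 0.67  1.51 -0.02] 53.9
```

View pics/f.png

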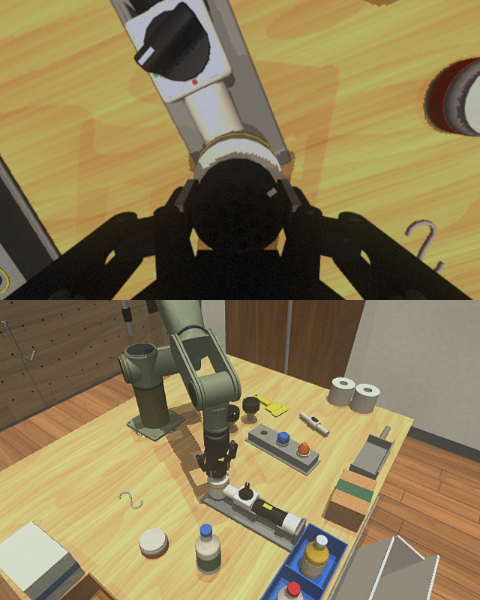

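The pad's top measures 154.3 mm high, where home is 155. The knob is still open at about 70° (180,45), and the other two heads are still in the rack.

```bash
python3 -c "
from plant import ctrl
print(ctrl.finish_job())"
```

```text
the job is handed in; nothing more can be done
None
```

The knob is turned open to 70°, and the round black pad head is meshed in the spindle, fully home and still held down by the gripper with about 27 N; nothing else was moved, and the job was handed in at about 23 s.

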